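Lift the keyed floor insert out from between its stones

ROBOT

A 6-joint arm with a two-finger parallel gripper is mounted at the origin on the work surface. World frame = base frame: x ahead of the robot, y to its left, z up, the work surface at z = 0. Lengths are in m, angles in rad, forces in N, time in s.
With the tool pointing down it reaches from about 0.35 to 0.775 m from the base axis. Payload 7.3 kg.
Tool frame: the origin (TCP) lies at the very end of the fingers, on their centre line; the grasp point (between the pads) lies 19 mm behind it (robot.pinch_z is the distance from the TCP to the grasp point, in m); z points along the fingers, y is the line along which they close (so a half turn about z gives the same grasp; the last joint's range is limited). The gripper opens to 92 mm and grips with 3 to 60 N. Pads are 19 mm wide; open, the fingers measure 130 mm over their backs; the gripper's body (75 mm by 190 mm) begins 47 mm behind the grasp point.
Start: joints at [-1.248, 0.342, 1.524, -0, 1.275, -0.146], TCP at [0.237, -0.468, 0.227] pointing down, gripper open.
Joint ranges: [-2.53, 2.53], [-0.77, 2.02], [0.04, 2.7], [-1, 4.14], [0.28, 2.66], [-3.11, 3.11]. Speed limits (rad/s): [2.57, 2.57, 3.14, 3.14, 3.14, 3.14].

INTERFACE

Orientations are given as [roll, pitch, yaw] about the fixed x, y, z axes, in that order (R = Rz(yaw) Ry(pitch) Rx(roll)).
In Python, from cell import robot gives the robot as it stands.
- The arm moves only by the tool move_arm, never from a script. Its argument "motion" is a list of rows, each a list of 6 numbers: the shift along the tool's x, y, z in units of 0.1 m (1.0 is 0.1 m), then the turn, a rotation vector about the tool's x, y, z in units of pi rad (1.0 is pi rad). In form: [[dx, dy, dz, rx, ry, rz], ...]. A call has 1 to 12 rows; each row is the pose to reach, as a shift and turn from the pose commanded when the call began, along the tool's axes at that moment, turning the shorter way round; what a row does not reach only later rows make up. A row lasts 1/8 s, in which the tool goes at most 62.5 mm and 10.7 degrees, less where a joint would pass 70% of its speed; a pose out of reach is approached as far as the arm can. A call with a number of a shift or a turn outside -1 to 1 is refused whole. A call with a gripper value outside its range is refused whole. "fingers" is the opening, from -1 (shut) to 1 (fully open), set as the call begins (left out, the last holds). The fingers move at their own pace and stop on an object; "newtons" is the grip in N (left out, the last holds). Time passes only in rows, so rows that repeat a pose let the fingers close. It gives the time, the measured TCP pose, the force, the opening and the grip force at its end, in the units of the state.
- robot.observe(): the state, without advancing time (a new reading comes with each control period).
- robot.read_camera(name): name is "side" or "top"; returns a dict with "image" (480x640x3 uint8, red, green, blue), "range_z" (480x640 float32, m along the optical axis (not along the pixel's ray), 0 where there is no reading), "vfov" (degrees; the focal length in pixels is half the picture's height over the tangent of half this angle, whatever the lens; pixels are square), "cx", "cy" (the principal point, pixels), "k1" (the pictures are not rectified: a ray, as slopes to the right and down, at radius r is drawn at 1 + k1 r^2 times it, then the intrinsics apply), "extrinsics" (4x4, takes a point from camera to world coordinates). Camera axes: x right, y up, looking along -z (the intrinsics and any distortion apply to the point x, -y, -z); pixel columns grow to the right and rows downward; lengths in m; the calibration is good to about 2 mm. A picture is of the moment at which its call begins.
- robot.hand_in(): hands the job in; it is judged then, once.
The state is a dict: "time": time; "qpos": joint angles; "qvel": joint speeds; "joint_efforts": joint torques, N m; "tool_pos": TCP position; "tool_rot": TCP orientation; "contact_force": force on the tool from outside, world axes, zero at the start; "torque": the same for the moment, N m; "opening": finger opening in m; "grip_force": force on a finger pad.
Only numpy, scipy, OpenCV 4.12 (cv2) and the standard library are available. Lean on these libraries where they do the work, as an engineer would, in place of code of your own. Each camera call takes 0.05 s, during which the arm holds its last target. There are 200 camera calls.

TASK

Take the terracotta-coloured floor insert out for cleaning: work its folding handle up, then lift the insert by it straight up and right out from between the two grey stones before moving it across, leaving the stones where they are. Set it down upright in the middle of the dark slate tile, standing on the slate before you let go of the handle, and disturb nothing else.

Things in the scene. Friction and masses are not known exactly. Their poses are not given: they have to be found in the camera images.
- tray: Fixed black plastic tray, 124 (x) x 226 (y) x 22 mm high, open above; its floor is 8 mm thick. It holds a row along its y of three interlocking blocks: stone_left (+y), insert (middle), stone_right (-y). Origin: centre of its underside, on the shelf; z up.
- insert: Loose terracotta block, 110 (x) x 76 (y) x 50 mm high, 0.3 to 0.6 kg, top level with the stones. On each y side a full-height T-shaped key (neck 24, head 40 mm wide in x, reaching y = 58 mm) sits in a matching upright socket of the stone with about 2 mm play, so it can leave only straight up. Origin: centre of its underside; axes as the tray's. Its folding handle: see handle_axis.
- handle_axis (a point): Point on the insert's centre line, 58 mm above its origin (8 mm above its top): the middle of the handle's hinge axis, parallel to the insert's y. The handle: a yellow sleeve 12 mm thick, 60 mm long, parallel to y, its middle 48 mm from the axis, on two thin wire arms, 54 mm clear between them, turning on lugs 14 mm tall at y = +-34 mm. Upright, the sleeve is 48 mm straight above this point.
- insert_top (a point): Middle of the insert's top face, 50 mm above its origin. The handle leans to the +x or -x side, anywhere from upright to 75 degrees (sleeve 46 mm to that side, its middle 20 mm above this face). Its angle is not reported: it must be seen or felt. The stiff hinge (0.06 N m) stays where left, to 77 degrees either side. Low down, a level push jams it: lead it up round its arc.
- stone_left: Loose grey block 110 (x) x 66 (y) x 50 mm, 0.5 kg, on the insert's +y side, with a low ledge 6 mm high at its outer end. Origin: centre of its underside. Must stay in place.
- stone_right: The same grey block on the insert's -y side, mirrored. Origin: centre of its underside. Must stay in place.
- slate: Fixed dark slate tile 170 x 170 x 10 mm lying flat. Origin: centre of its underside, on the shelf; its top is 10 mm above the origin.
- dish: Bystander: loose sage-green ceramic dish, 96 mm across, 30 mm high. Origin: centre of its underside.
- tub: Bystander: loose clear plastic tub with a white lid and a red latch button, 110 x 150 x 75 mm. Origin: centre of its underside.
- tongs_rack: Bystander: loose slotted bamboo rack holding steel feeding tongs, 80 x 140 mm, 142 mm high with the tongs. Origin: centre of its underside.
- probe_holder: Bystander: loose white plastic holder with a black thermometer probe on top, 45 x 60 mm, 68 mm high. Origin: centre of its underside.
Mind the look-alikes: they are no part of the job. Leave any turquoise look-alike of the insert alone. What is shaped like the stone_right but pink is not meant.

How it is judged:
By the outcome, as a careful person would: the job done as asked, in the order asked, and still so for the second after the job is handed in, with the robot touching nothing.
It also fails if it takes over 72 s, if anything falls off the work surface, if the arm or the gripper's body presses on something with over 40 N, if the wrist force passes 120 N, or if a joint passes its speed limit or range.

## Working session

There is one attempt and no reset: what is moved stays moved. The work goes in short steps, Python scripts to look and compute and a tool call to move; the robot and the scene stay as the last step left them, time stands still between calls to the robot, and variables do not carry over. Pictures are saved under pics/ and viewed, at most 10 in all, crops included, and the job is handed in when it is done.

Besides the shell and the picture viewer there is one more tool, called after "Emit:" as a command line: name --pt "numbers of a row" for each row, then --argument value for the rest. move_arm: Moves the arm, as the interface text tells. Shifts and turns lie within -1 to 1; 1 stands for 0.1 m of shift or pi rad of turn. Its arguments: {"type":"object","properties":{"motion":{"type":"array"},"fingers":{"type":"number"},"newtons":{"type":"number"}},"required":["motion"]}

```bash
mkdir -p pics; cat > h.py <<'E'
import numpy as np, cv2, pickle
def snap(r,n,tag):
    c=r.read_camera(n); pickle.dump(c,open(f'{tag}.pkl','wb')); cv2.imwrite(f'pics/{tag}.png',c['image'][:,:,::-1]); return c
def K(c):
    f=240/np.tan(np.radians(c['vfov'])/2); return f
def pt(c,u,v,z=None,zw=None):
    f=K(c); M=np.array([[f,0,c['cx']],[0,f,c['cy']],[0,0,1.]])
    x,y=((u-c['cx'])/f,(v-c['cy'])/f); r0=np.hypot(x,y); r=r0
    for _ in range(20): r=r0/(1+c['k1']*r*r)
    s=r/r0 if r0>0 else 1; x*=s;y*=s
    E=c['extrinsics']; d=E[:3,:3]@np.array([x,-y,-1]); o=E[:3,3]
    if zw is not None: return o+d*(zw-o[2])/d[2]
    if z is None: z=np.median(c['range_z'][int(v)-1:int(v)+2,int(u)-1:int(u)+2])
    return o+d*z
E
python3 - <<'E'
from cell import robot
from h import *
for n in('top','side'):
    c=snap(robot,n,n+'0'); print(n,c['extrinsics'].round(3).tolist(),c['vfov'],c['k1'],c['cx'],c['cy'])
print(robot.observe())
E
```

```text
top [[-0.007, 0.996, -0.086, 0.467], [-1.0, -0.007, 0.01, 0.006], [0.009, 0.086, 0.996, 1.212], [0.0, 0.0, 0.0, 1.0]] 49.01768434188385 -0.07959053248572312 317.8649561837372 246.7115397776949
side [[-0.845, 0.358, -0.397, 0.152], [-0.534, -0.58, 0.615, 0.663], [-0.01, 0.732, 0.681, 0.802], [0.0, 0.0, 0.0, 1.0]] 53.720860837742634 -0.01804885753582064 318.8338992158001 245.2293438324205
{'time': 0.1, 'qpos': array([-1.24800416e+00,  3.42666929e-01,  1.52490961e+00,  1.53724585e-05,
        1.27541630e+00, -1.45987176e-01]), 'qvel': array([ 0.00173719, -0.00012581, -0.00319796,  0.00074101, -0.00022763,
       -0.0004304 ]), 'joint_efforts': array([ 2.09074002e-03, -4.32001948e+01, -2.44694799e+01,  7.18557998e-02,
        5.25866705e-02, -5.46935075e-05]), 'tool_pos': array([ 0.23710769, -0.46800072,  0.22611141]), 'tool_rot': array([-3.14020950e+00, -2.18227547e-04,  4.68774710e-01]), 'contact_force': array([-0.51744984,  1.01674437,  0.65151543]), 'torque': array([-0.06844473, -0.00798887,  0.00687733]), 'grip_force': 0.0, 'opening': 0.09164181486055127}
```

View pics/top0.png

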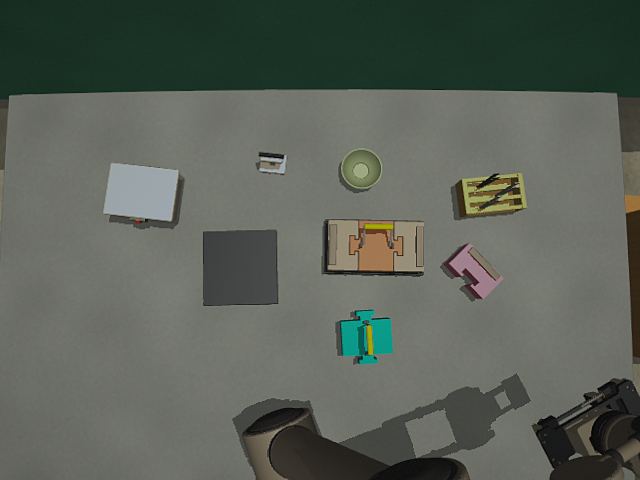

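View pics/side0.png

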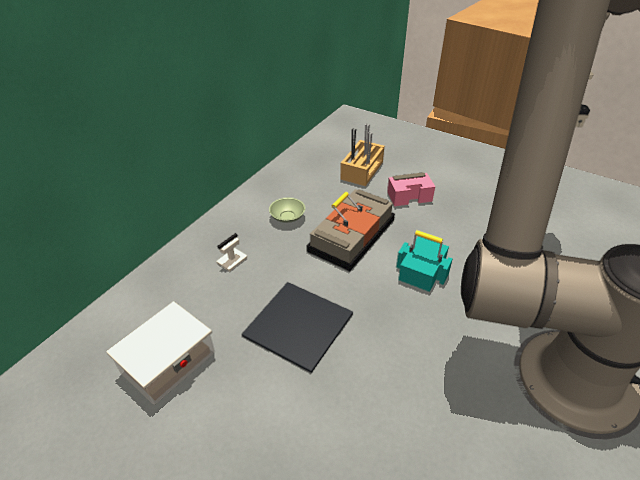

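The top view shows the insert at about (376,246), its yellow sleeve at (378,227) leaning to +x, and the slate at (240,267). The turquoise and pink look-alikes stand apart. Next I measure these with the calibration.

```bash
python3 - <<'E'
from h import *
T=pickle.load(open('top0.pkl','rb'));S=pickle.load(open('side0.pkl','rb'))
def fit(P):
    P=np.array(P); (c,s,a)=cv2.minAreaRect(P[:,:2].astype(np.float32)); return np.round(c,4),np.round(s,4),a,np.median(P[:,2]).round(4),P.mean(0).round(4)
for nm,c in(('top',T),('side',S)):
    h=cv2.cvtColor(c['image'],cv2.COLOR_RGB2HSV).astype(int); H,s,V=h[...,0],h[...,1],h[...,2]
    vv,uu=np.mgrid[:480,:640]
    R=((uu>320)&(uu<430)&(vv>210)&(vv<285)) if nm=='top' else ((uu>300)&(uu<400)&(vv>180)&(vv<270))
    y=R&(abs(H-27)<5)&(s>150)&(V>120); o=R&(H<18)&(s>110)&(V>110)
    for k,m in(('yel',y),('ins',o)):
        P=[pt(c,u,v) for v,u in zip(*np.nonzero(m))]; print(nm,k,len(P),*fit(P))
    # slate
    R=((uu>190)&(uu<290)&(vv>220)&(vv<315)) if nm=='top' else ((uu>235)&(uu<360)&(vv>275)&(vv<375))
    m=R&(V<80)
    m=cv2.morphologyEx(m.astype(np.uint8),cv2.MORPH_OPEN,np.ones((5,5)))>0
    P=[pt(c,u,v) for v,u in zip(*np.nonzero(m))];print(nm,'slate',len(P),*fit(P))
# tray/stones top corners from depth
P=np.array([[*pt(T,u,v),u,v] for v in range(210,285) for u in range(315,435)])
m=(P[:,2]>.05)&(P[:,2]<.075); print('blocks',fit(P[m][:,:3]))
I=T['image'][205:290,310:440]; cv2.imwrite('pics/crop1.png',cv2.resize(I[:,:,::-1],None,fx=6,fy=6,interpolation=2))
E
```

```text
top yel 80 [ 0.6059 -0.1349] [0.0581 0.0106] 87.72673797607422 0.0994 [ 0.6058 -0.1341  0.0994]
top ins 1511 [ 0.569  -0.1333] [0.1138 0.1101] 89.56658935546875 0.057 [ 0.5602 -0.1322  0.057 ]
top slate 5517 [0.5246 0.1741] [0.1709 0.1712] 0.8601996898651123 0.0089 [0.5239 0.1733 0.0088]
side yel 70 [ 0.6044 -0.1372] [0.058  0.0085] 88.34486389160156 0.1016 [ 0.6042 -0.1355  0.1011]
side ins 1026 [ 0.5905 -0.2155] [0.1246 0.2839] 15.742712020874023 0.0586 [ 0.5701 -0.1446  0.0565]
side slate 4095 [0.5238 0.1713] [0.1691 0.1722] 0.9611449837684631 0.0105 [0.5342 0.1636 0.0105]
blocks (array([ 0.5692, -0.1326]), array([0.2125, 0.1106]), 88.7614974975586, np.float64(0.0572), array([ 0.567 , -0.1322,  0.0578]))
```

View pics/crop1.png

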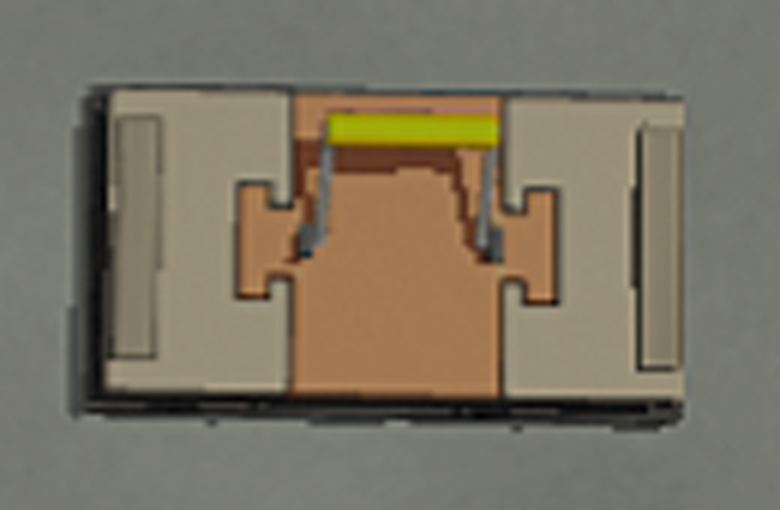

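Emit:
move_arm --pt "0.5 0 0 0 0 -0.05" --pt "1 0 0 0 0 -0.11" --pt "1 0 0 0 0 -0.17" --pt "1 0 0 0 0 -0.23" --pt "1 0 0 0 0 -0.29" --pt "1 0 0 0 0 -0.344" --pt "1 0 0 0 0 -0.344" --fingers -0.1

```text
time: 0.98
tool_pos: [0.3263, -0.423, 0.2264]
tool_rot: [-3.141, -0.001, 1.548]
contact_force: [-0.2, -0.6, -0.8]
opening: 0.0409
grip_force: 0.0
```

Emit:
move_arm --pt "0.4 0.4 0 0 0 0" --pt "0.8 0.8 0 0 0 0" --pt "0.98 0.95 0 0 0 0"

```text
time: 1.35
tool_pos: [0.4251, -0.3252, 0.2265]
tool_rot: [3.141, -0.001, 1.547]
contact_force: [-0.9, 0.0, 0.2]
opening: 0.0415
grip_force: 0.0
```

Emit:
move_arm --pt "0.4 0.4 0 0 0 0" --pt "0.8 0.8 0 0 0 0" --pt "0.98 0.95 0 0 0 0"

```text
time: 1.72
tool_pos: [0.5222, -0.2289, 0.2264]
tool_rot: [-3.142, -0.001, 1.548]
contact_force: [-0.9, 0.0, -0.0]
opening: 0.0412
grip_force: 0.0
```

Emit:
move_arm --pt "0.4 0.4 0 0 0 0" --pt "0.8 0.8 0 0 0 0" --pt "0.9 0.9 0 0 0 0" --pt "0.9 0.9 0 0 0 0" --pt "0.9 0.9 0 0 0 0"

```text
time: 2.35
tool_pos: [0.6116, -0.1444, 0.2267]
tool_rot: [-3.141, 0.0, 1.547]
contact_force: [-0.1, -0.1, -0.7]
opening: 0.0412
grip_force: 0.0
```

Emit:
move_arm --pt "0.1 -0.065 0.3 0 0 0" --pt "0.1 -0.065 0.6 0 0 0" --pt "0.1 -0.065 0.8 0 0 0" --pt "0.1 -0.065 0.8 0 0 0"

```text
time: 2.85
tool_pos: [0.6045, -0.1342, 0.1455]
tool_rot: [-3.138, -0.001, 1.547]
contact_force: [-0.4, 0.6, -0.3]
opening: 0.0415
grip_force: 0.0
```

Emit:
move_arm --pt "0 0 0.2 0 0 0" --pt "0 0 0.4 0 0 0" --pt "0 0 0.6 0 0 0" --pt "0 0 0.7 0 0 0" --pt "0 0 0.7 0 0 0"

```text
time: 3.48
tool_pos: [0.6061, -0.1336, 0.077]
tool_rot: [-3.142, 0.0, 1.549]
contact_force: [-0.4, -0.2, 0.6]
opening: 0.0412
grip_force: 0.0
```

```bash
python3 - <<'E'
from cell import robot
from h import *
o=robot.observe();print(o['tool_pos'],o['tool_rot'],o['contact_force'])
c=snap(robot,'side','side1')
cv2.imwrite('pics/crop2.png',cv2.resize(c['image'][130:280,260:420][:,:,::-1],None,fx=4,fy=4,interpolation=2))
E
```

```text
[ 0.60608638 -0.13359623  0.07704905] [-3.14158917e+00  1.24483072e-04  1.54868768e+00] [-0.39386686 -0.24057451  0.57144296]
```

View pics/crop2.png

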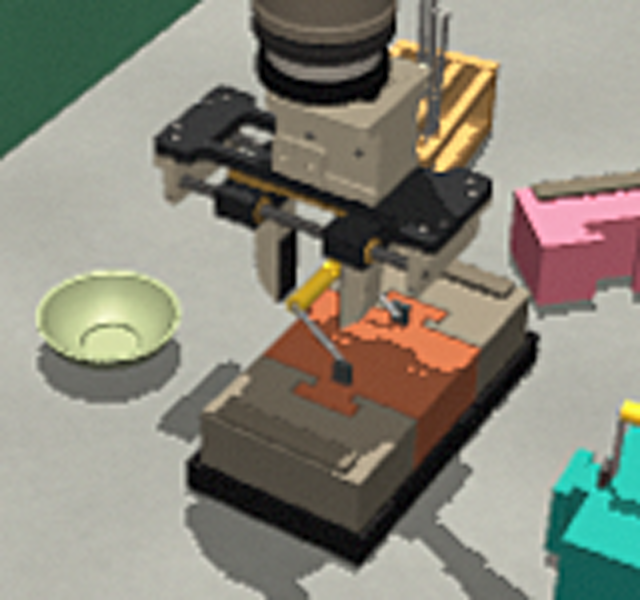

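The crop shows the sleeve at about (315,287) lying between the open fingers, with the wires clear of both. Closing gently.

Emit:
move_arm --pt "0 0 0 0 0 0" --pt "0 0 0 0 0 0" --pt "0 0 0 0 0 0" --pt "0 0 0 0 0 0" --pt "0 0 0 0 0 0" --pt "0 0 0 0 0 0" --fingers -1 --newtons 5

```text
time: 4.28
tool_pos: [0.6059, -0.1331, 0.0766]
tool_rot: [-3.141, -0.0, 1.549]
contact_force: [-1.7, 0.3, -0.3]
opening: 0.0118
grip_force: 5.0
```

Emit:
move_arm --pt "0 -0.026 -0.03 0 0 0" --pt "0 -0.054 -0.057 0 0 0" --pt "0 -0.083 -0.082 0 0 0" --pt "0 -0.114 -0.103 0 0 0" --pt "0 -0.146 -0.122 0 0 0" --pt "0 -0.18 -0.138 0 0 0" --pt "0 -0.215 -0.152 0 0 0" --pt "0 -0.251 -0.164 0 0 0" --pt "0 -0.29 -0.172 0 0 0" --pt "0 -0.33 -0.178 0 0 0" --pt "0 -0.375 -0.18 0 0 0" --pt "0 -0.375 -0.18 0 0 0"

```text
time: 5.78
tool_pos: [0.5678, -0.1323, 0.0949]
tool_rot: [-3.14, 0.0, 1.549]
contact_force: [0.0, 0.8, 7.0]
opening: 0.0117
grip_force: 5.0
```

```bash
python3 - <<'E'
from cell import robot
from h import *
o=robot.observe();print(o['tool_pos'],o['tool_rot'],o['contact_force'],o['torque'])
c=snap(robot,'side','side2')
cv2.imwrite('pics/crop3.png',cv2.resize(c['image'][130:280,260:420][:,:,::-1],None,fx=4,fy=4,interpolation=2))
E
```

```text
[ 0.56783611 -0.13230159  0.09491615] [-3.14032827e+00  4.66291344e-05  1.54945159e+00] [0.03619775 0.78883638 6.99823458] [ 0.12674427 -0.02806349  0.02901744]
```

View pics/crop3.png

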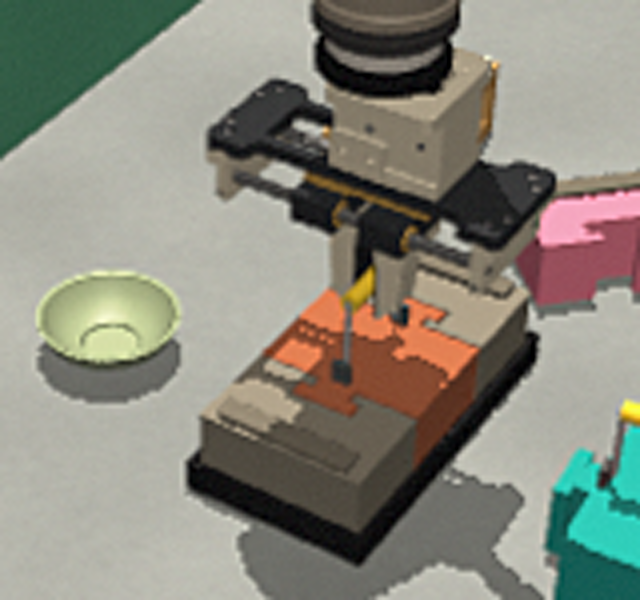

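The handle stands upright (sleeve at about (357,287)). I'll relax the grip to clear the preload, regrip firmly and begin the lift.

Emit:
move_arm --pt "0 0 0 0 0 0" --pt "0 0 0 0 0 0" --fingers -0.6

```text
time: 6.08
tool_pos: [0.5678, -0.1322, 0.0939]
tool_rot: [-3.139, -0.0, 1.549]
contact_force: [0.2, 0.6, 0.5]
opening: 0.018
grip_force: 0.0
```

Emit:
move_arm --pt "0 0 0 0 0 0" --pt "0 0 0 0 0 0" --pt "0 0 0 0 0 0" --pt "0 0 0 0 0 0" --fingers -1 --newtons 40

```text
time: 6.58
tool_pos: [0.5685, -0.1322, 0.0944]
tool_rot: [-3.141, -0.0, 1.549]
contact_force: [-0.1, -0.1, -2.8]
opening: 0.011
grip_force: 40.0
```

Emit:
move_arm --pt "0 0 -0.02 0 0 0" --pt "0 0 -0.04 0 0 0" --pt "0 0 -0.06 0 0 0" --pt "0 0 -0.08 0 0 0" --pt "0 0 -0.1 0 0 0" --pt "0 0 -0.12 0 0 0" --pt "0 0 -0.14 0 0 0" --pt "0 0 -0.14 0 0 0"

```text
time: 7.58
tool_pos: [0.5688, -0.1324, 0.1089]
tool_rot: [3.141, 0.0, 1.55]
contact_force: [0.8, -0.4, -2.7]
opening: 0.0103
grip_force: 40.0
```

```bash
python3 - <<'E'
from cell import robot
from h import *
o=robot.observe();print(o['tool_pos'],o['tool_rot'],o['contact_force'],o['torque'])
c=snap(robot,'side','side3')
cv2.imwrite('pics/crop4.png',cv2.resize(c['image'][130:280,260:420][:,:,::-1],None,fx=4,fy=4,interpolation=2))
E
```

```text
[ 0.56880564 -0.13236099  0.10892981] [3.14118529e+00 2.69344744e-04 1.54950963e+00] [ 0.83977634 -0.42684161 -2.72764508] [ 0.02707826 -0.08519678  0.00492072]
```

View pics/crop4.png

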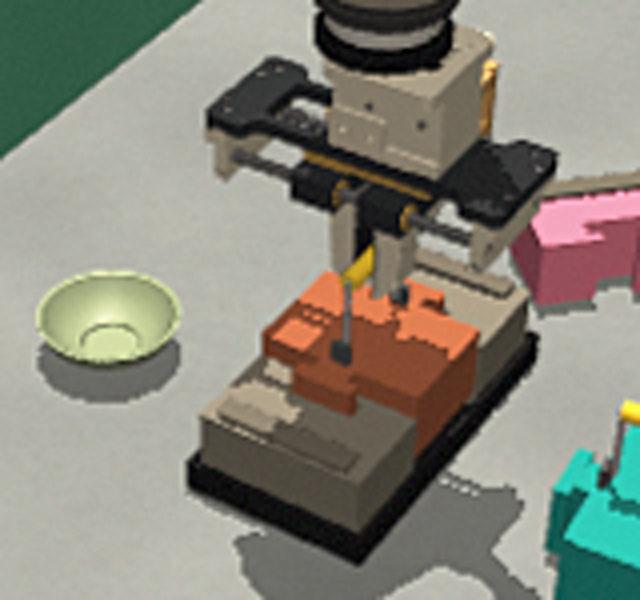

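The insert has come up level by about 14 mm with the stones unmoved. Continuing straight up.

Emit:
move_arm --pt "0 0 -0.07 0 0 0" --pt "0 0 -0.15 0 0 0" --pt "0 0 -0.23 0 0 0" --pt "0 0 -0.31 0 0 0" --pt "0 0 -0.39 0 0 0" --pt "0 0 -0.47 0 0 0" --pt "0 0 -0.55 0 0 0" --pt "0 0 -0.63 0 0 0" --pt "0 0 -0.71 0 0 0" --pt "0 0 -0.79 0 0 0" --pt "0 0 -0.85 0 0 0" --pt "0 0 -0.85 0 0 0"

```text
time: 9.12
tool_pos: [0.5689, -0.1324, 0.1943]
tool_rot: [3.141, 0.0, 1.55]
contact_force: [0.0, 0.9, -3.0]
opening: 0.0105
grip_force: 40.0
```

```bash
python3 - <<'E'
from cell import robot
from h import *
o=robot.observe();print(o['tool_pos'],o['tool_rot'],o['contact_force'],o['torque'],o['opening'])
c=snap(robot,'side','side4')
cv2.imwrite('pics/crop5.png',cv2.resize(c['image'][90:280,250:440][:,:,::-1],None,fx=3,fy=3,interpolation=2))
E
```

```text
[ 0.56894969 -0.13236225  0.19429811] [3.14053711e+00 4.24120820e-04 1.54954250e+00] [ 8.11953775e-04  8.82712969e-01 -3.02568140e+00] [-0.00245483 -0.09670939 -0.03049697] 0.010524098774174661
```

View pics/crop5.png

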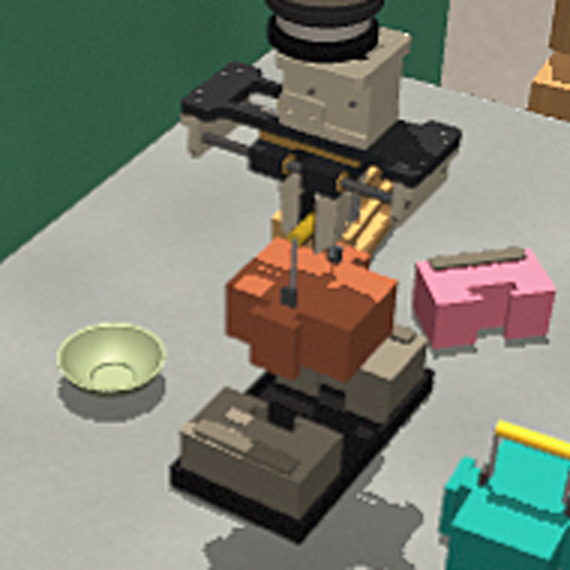

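The insert hangs level and fully clear; both stones are still seated in the tray. Carrying it across.

Emit:
move_arm --pt "0.06 -0.01 0 0 0 0" --pt "0.18 -0.03 0 0 0 0" --pt "0.34 -0.06 0 0 0 0" --pt "0.52 -0.09 0 0 0 0" --pt "0.7 -0.12 0 0 0 0" --pt "0.88 -0.15 0 0 0 0" --pt "1 -0.17 0 0 0 0"

```text
time: 10.05
tool_pos: [0.5536, -0.0305, 0.1938]
tool_rot: [3.141, 0.0, 1.55]
contact_force: [-0.6, -0.7, -4.0]
opening: 0.0113
grip_force: 40.0
```

Emit:
move_arm --pt "0.16 -0.03 0 0 0 0" --pt "0.34 -0.06 0 0 0 0" --pt "0.52 -0.09 0 0 0 0" --pt "0.7 -0.12 0 0 0 0" --pt "0.88 -0.15 0 0 0 0" --pt "1 -0.17 0 0 0 0"

```text
time: 10.8
tool_pos: [0.5387, 0.0697, 0.1937]
tool_rot: [3.142, 0.0, 1.55]
contact_force: [0.3, -0.3, -4.0]
opening: 0.0111
grip_force: 40.0
```

Emit:
move_arm --pt "0.16 -0.03 0 0 0 0" --pt "0.34 -0.06 0 0 0 0" --pt "0.52 -0.09 0 0 0 0" --pt "0.7 -0.12 0 0 0 0" --pt "0.86 -0.15 0 0 0 0" --pt "0.98 -0.17 0 0 0 0" --pt "1 -0.17 0 0 0 0" --pt "1 -0.17 0 0 0 0" --pt "1 -0.17 0 0 0 0"

```text
time: 11.92
tool_pos: [0.5242, 0.1682, 0.1937]
tool_rot: [3.142, 0.0, 1.549]
contact_force: [0.4, -0.3, -3.2]
opening: 0.0106
grip_force: 40.0
```

```bash
python3 - <<'E'
from cell import robot
from h import *
o=robot.observe();print(o['tool_pos'],o['tool_rot'],o['contact_force'],o['torque'],o['opening'])
c=snap(robot,'side','side5')
cv2.imwrite('pics/crop6.png',cv2.resize(c['image'][170:390,200:410][:,:,::-1],None,fx=2.7,fy=2.7,interpolation=2))
E
```

```text
[0.52423034 0.16822933 0.19369031] [3.14154090e+00 2.47283304e-04 1.54882950e+00] [ 0.38046129 -0.29856273 -3.21402073] [-0.00875192 -0.14524246 -0.04839921] 0.010646592303458102
```

View pics/crop6.png

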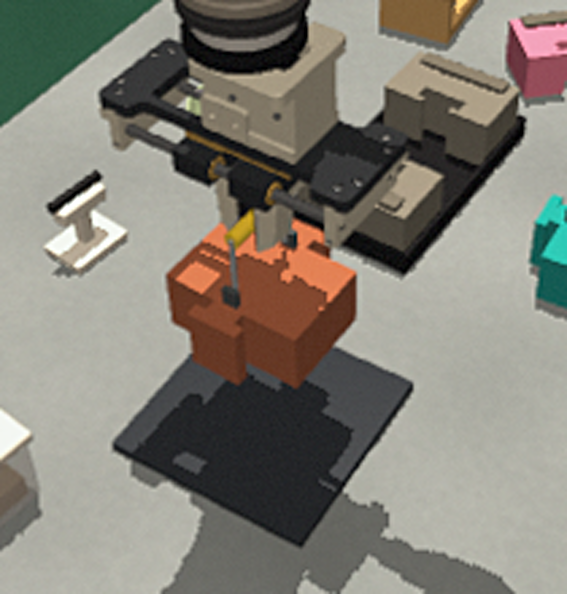

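The insert hangs level over the slate, slightly short in +y. Lowering with a 5 mm correction.

Emit:
move_arm --pt "0.02 0 0.1 0 0 0" --pt "0.05 0 0.22 0 0 0" --pt "0.05 0 0.34 0 0 0" --pt "0.05 0 0.46 0 0 0" --pt "0.05 0 0.58 0 0 0" --pt "0.05 0 0.7 0 0 0" --pt "0.05 0 0.8 0 0 0" --pt "0.05 0 0.86 0 0 0" --pt "0.05 0 0.9 0 0 0" --pt "0.05 0 0.9 0 0 0" --pt "0.05 0 0.9 0 0 0"

```text
time: 13.35
tool_pos: [0.5244, 0.1738, 0.1041]
tool_rot: [3.141, -0.0, 1.55]
contact_force: [0.1, 1.2, -3.6]
opening: 0.0105
grip_force: 40.0
```

Emit:
move_arm --pt "0 0 0.015 0 0 0" --pt "0 0 0.03 0 0 0" --pt "0 0 0.045 0 0 0" --pt "0 0 0.06 0 0 0" --pt "0 0 0.06 0 0 0" --pt "0 0 0.06 0 0 0"

```text
time: 14.1
tool_pos: [0.5242, 0.1737, 0.0977]
tool_rot: [3.142, 0.0, 1.55]
contact_force: [0.2, -1.1, -2.8]
opening: 0.0109
grip_force: 40.0
```

Emit:
move_arm --pt "0 0 0.008 0 0 0" --pt "0 0 0.015 0 0 0" --pt "0 0 0.02 0 0 0" --pt "0 0 0.02 0 0 0"

```text
time: 14.6
tool_pos: [0.5244, 0.1738, 0.0962]
tool_rot: [3.141, -0.0, 1.549]
contact_force: [-0.8, 0.1, 1.5]
opening: 0.0107
grip_force: 40.0
```

Emit:
move_arm --pt "0 0 0.005 0 0 0" --pt "0 0 0.005 0 0 0" --pt "0 0 0.005 0 0 0"

```text
time: 14.98
tool_pos: [0.5246, 0.1738, 0.0961]
tool_rot: [3.14, -0.0, 1.55]
contact_force: [-1.3, 0.4, 6.3]
opening: 0.0107
grip_force: 40.0
```

```bash
python3 - <<'E'
from cell import robot
from h import *
o=robot.observe();print(o['tool_pos'],o['contact_force'],o['torque'],o['opening'])
c=snap(robot,'side','side6')
cv2.imwrite('pics/crop7.png',cv2.resize(c['image'][190:390,200:410][:,:,::-1],None,fx=2.8,fy=2.8,interpolation=2))
E
```

```text
[0.52455089 0.17381639 0.09609151] [-1.25952709  0.42941977  6.34657034] [-0.00440898  0.24497234 -0.03397527] 0.010650149991997211
```

View pics/crop7.png

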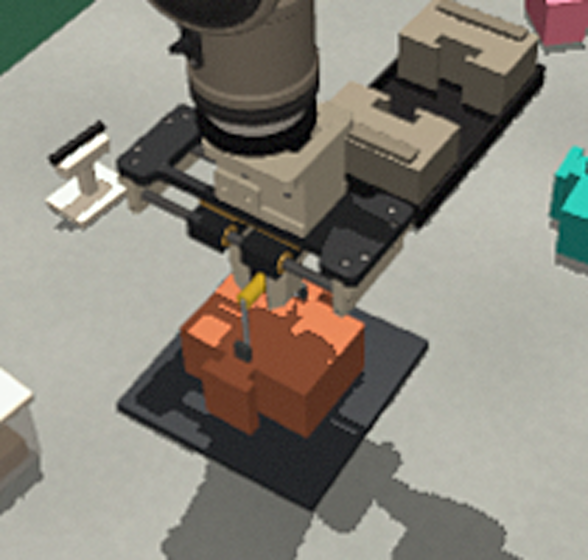

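The insert is standing on the slate, about centred, with the force now pushing up. Releasing with a modest opening, then going straight up.

Emit:
move_arm --pt "0 0 0 0 0 0" --pt "0 0 0 0 0 0" --pt "0 0 0 0 0 0" --pt "0 0 0 0 0 0" --fingers -0.2

```text
time: 15.52
tool_pos: [0.5242, 0.1737, 0.095]
tool_rot: [-3.141, 0.0, 1.549]
contact_force: [0.0, -0.1, 0.4]
opening: 0.0363
grip_force: 0.0
```

Emit:
move_arm --pt "0 0 -0.15 0 0 0" --pt "0 0 -0.4 0 0 0" --pt "0 0 -0.7 0 0 0" --pt "0 0 -1 0 0 0" --pt "0 0 -1 0 0 0"

```text
time: 16.15
tool_pos: [0.5257, 0.1741, 0.1986]
tool_rot: [3.135, -0.001, 1.55]
contact_force: [1.0, 0.5, -1.1]
opening: 0.0367
grip_force: 0.0
```

Emit:
move_arm --pt "-0.2 -0.4 -0.3 0 0 0" --pt "-0.4 -0.8 -0.3 0 0 0" --pt "-0.5 -1 -0.3 0 0 0" --pt "-0.5 -1 -0.3 0 0 0" --pt "-0.5 -1 -0.3 0 0 0"

```text
time: 16.77
tool_pos: [0.4239, 0.1261, 0.2252]
tool_rot: [3.141, -0.0, 1.549]
contact_force: [0.4, 0.4, 0.5]
opening: 0.0369
grip_force: 0.0
```

```bash
python3 - <<'E'
from cell import robot
from h import *
c=snap(robot,'side','side7'); t=snap(robot,'top','top7')
cv2.imwrite('pics/fin.png',np.hstack([cv2.resize(c['image'][140:400,190:450],(400,400)),cv2.resize(t['image'][200:320,180:300],(400,400))])[:,:,::-1])
a=pickle.load(open('top0.pkl','rb'))
P=np.array([pt(t,u,v) for v in range(225,320) for u in range(195,290)])
P=P[(P[:,2]>.05)&(P[:,2]<.068)];r=cv2.minAreaRect(P[:,:2].astype(np.float32));print(r,np.median(P[:,2]))
E
```

```text
((0.5252088904380798, 0.17159642279148102), (0.11662840098142624, 0.11000300943851471), 89.86554718017578) 0.05907728561674297
```

View pics/fin.png

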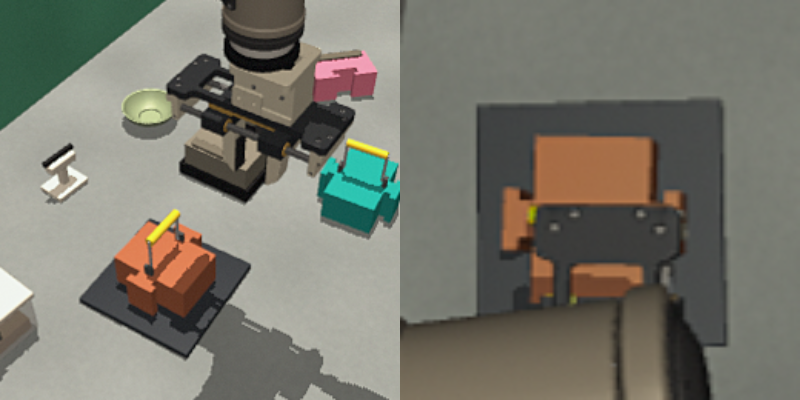

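The insert stands upright and centred at (0.525, 0.172), against a slate centre of (0.524, 0.173). The gripper is clear of it and nothing else has moved.

```bash
python3 -c "
from cell import robot
print(robot.hand_in())"
```

```text
the job is handed in; nothing more can be done
None
```

The job is handed in: the terracotta insert was lifted straight out by its raised handle and stands upright on the slate, within about 2 mm of its centre, with the stones and everything else in view looking undisturbed.

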